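Seat the vial caps and hold the tube block in the reader's corner

TASK

Get the tube block ready for reading: first press both vial caps on the block fully down, while the block is still off the reader stage, then bring the block onto the stage and push it into the corner, its long side flush against the long stop and one end flush against the short stop, sitting flat on the plate. Finish while holding it there: the program ends with the robot still on the block, pressing it lightly against both stops at once, so that it touches both. Leave the other things on the bench where they are.

Things in the scene. Friction and masses are not known exactly. Their poses are not given: they have to be found in the camera images.
- tube_block: Loose rectangular aluminium tube block, 120 (its x) x 64 (its y) x 40 mm (z), 0.35-0.6 kg, standing on the bench. Origin: centre of its underside, z up. In the middle of its top stands an upright flat aluminium tab to hold it by: 30 mm along x, 14 mm thick along y, from 40 to 85 mm above the underside. Two vials are sunk in the top, one 42 mm either side of the tab along x, each with a white cap. The block may be turned end for end, both ends are alike.
- cap_a (a joint): How far the cap at the block's +x end has been pressed down, in m: 0 is fully proud, 0.008 is fully seated at its hard stop. It starts between 0 and 0.003. It slides straight down against about 7 N of friction and stays where it is left.
- cap_b (a joint): The same for the cap at the block's -x end.
- cap_a_top (a point): Centre of the top face of the cap at the block's +x end (42 mm from the block's centre). The cap is a flat white disc 26 mm across and 8 mm thick; its top is 62 mm above the block's underside when fully proud and 54 mm when fully seated, lower than the tab's top.
- cap_b_top (a point): The same for the cap at the block's -x end.
- stage: Fixed stage of the tube reader: a white plate 8 mm thick lying on the bench, 210 mm along its x (from -90 to +120 mm) and 140 mm along its y (-70 to +70 mm). Origin: on the underside, z up; x points more or less away from the robot, y to the robot's left. On the plate stand two dark steel stops, 12 mm thick and 22 mm tall (tops 30 mm above the bench), that form a corner. Behind the short stop stands a grey reader housing, its top 38 mm above the bench, x from 92 to 120 mm.
- long_stop: The longer steel stop, along the plate's +y edge: 110 mm long along the stage's x (from -55 to +55 mm), origin at the centre of its underside. Its working face looks to the stage's -y, at y = +58 mm in the stage's frame. Plate and stops have a slick coating: the block slides on them with a friction of about 0.15 (0.6 on the bench).
- short_stop: The shorter steel stop, at the plate's far (+x) end: 50 mm long along the stage's y (from -3 to +47 mm), origin at the centre of its underside. Its working face looks to the stage's -x, at x = +80 mm in the stage's frame.
- home (a point): Where the centre of the block's underside is when the block is fully home in the corner, its long side flat against the long stop and one end flat against the short stop: on top of the plate, 20 mm along x and 26 mm along y from the stage's origin, 8 mm above the bench; axes as the stage's.
- dish: Bystander: a single clear covered culture dish, 92 mm across, 16 mm high. Origin: centre of its underside.
- dish_stack: Bystander: a stack of four clear covered culture dishes, 92 mm across, 64 mm high. Origin: centre of its underside.
- marker: Bystander: a marker pen, white with a black cap, 130 mm long, 14 mm thick, lying on the bench along its own x; it lies between the block and the stage. Origin: centre of its underside.
- spare_cap: Bystander: a spare white vial cap, 26 mm across, 12 mm high, lying on the bench (not in the block); not part of the job. Origin: centre of its underside.
- wash_bottle: Bystander: a white squeeze wash bottle with a bent spout, 60 mm across, 170 mm high. Origin: centre of its underside.
- flask: Bystander: a conical glass flask with a foil-covered neck, 76 mm across, 114 mm high. Origin: centre of its underside.
- jar: Bystander: a jar with a black lid, 68 mm across, 75 mm high. Origin: centre of its underside.
Things that resemble listed ones, but are neither listed nor needed, are in the scene too. Leave any brown look-alike of the tube_block alone.

How it is judged:
On the way:
1. both vial caps are pressed fully down (within 1.5 mm of their stops) while the block is still off the stage (value of joint each of cap_a, cap_b above 0.0065 m and horizontal distance between tube_block and home above 0.12 m), for 0.2 s.
At the end, for the whole second after the job is handed in: Robot still touching the block, which presses on each stop with over 1 N, centre within 4 mm of home (3 mm in height), square within 0.05 rad (either end first), upright within 0.04 rad, at rest; both caps within 1.5 mm of fully seated (value of joint each of cap_a, cap_b above 0.0065 m and x of tube_block in the frame of home between -0.004 and 0.004 m and y of tube_block in the frame of home between -0.004 and 0.004 m and z of tube_block in the frame of home between -0.003 and 0.003 m and angle between the x axis of tube_block and the x axis of stage, either way round below 0.05 rad and angle between tube_block's own z axis and vertical below 0.04 rad and contact force between tube_block and long_stop above 1 N and contact force between tube_block and short_stop above 1 N and contact force between any of the fingers, the arm and tube_block above 0.3 N and linear speed of tube_block below 0.02 m/s); the arm keeps its last pose, push and grip.
It fails at once if a bystander is pushed more than 40 mm from its place (distance of any of dish, dish_stack, marker, spare_cap, wash_bottle, flask, jar from where it was at the start of the episode above 0.04 m).
It also fails if it takes over 70 s, if anything falls off the work surface, if the arm or the gripper's body presses on something with over 40 N, if the wrist force passes 120 N, or if a joint passes its speed limit or range.

ROBOT

A 6-joint arm with a two-finger parallel gripper is mounted at the origin on the work surface. World frame = base frame: x ahead of the robot, y to its left, z up, the work surface at z = 0. Lengths are in m, angles in rad, forces in N, time in s.
With the tool pointing down it reaches from about 0.3 to 0.75 m from the base axis. Payload 8.5 kg.
Tool frame: the origin (TCP) lies at the very end of the fingers, on their centre line; the grasp point (between the pads) lies r.grasp_offset behind it (r.grasp_offset is the distance from the TCP to the grasp point, in m); z points along the fingers, x is the direction in which the jaws open and shut, and the axes are right-handed (so a half turn about z gives the same grasp; the last joint's range is limited). The gripper opens to 88 mm and grips with 3 to 60 N. Pads are 18 mm wide; open, the fingers measure 123 mm over their backs; the gripper's body (75 mm by 187 mm) begins 45 mm behind the grasp point.
Start: joints at [-1.476, 0.381, 1.297, -0, 1.464, -0.215], TCP at [0.168, -0.524, 0.21] pointing down, gripper open.
Joint ranges: [-3.11, 3.11], [-0.89, 2.33], [0.22, 2.48], [-1.42, 4.56], [0.17, 2.85], [-2.88, 2.88]. Speed limits (rad/s): [2.39, 2.39, 3.14, 3.14, 3.14, 3.14].

INTERFACE

Orientations are given as a rotation vector (axis times angle).
In Python, from workcell import r gives the robot as it stands. Calls block until the motion is done:
- r.reach(position, orientation): joint-space move of the TCP to a pose.
- r.servo_line(position, ori=None, speed=0.15, f_stop=None): straight line of the TCP; ori=None keeps the orientation; speed is the mean speed in m/s. With f_stop (N) it stops when the force on the tool has changed by that much, and returns True; else False.
- r.movej(angles): joint-space move.
- r.let_go() and r.clamp(force=None): open the fingers fully, or close them until they stop; force is the grip in N (None keeps the last).
- r.pause(seconds).
- r.ik(position, orientation): joint angles nearest the present ones, or None.
- r.sense(): the state.
- r.camera(name): name is "scene" or "top" or "wrist"; returns a dict with "image" (480x640x3 uint8, red, green, blue), "range_z" (480x640 float32, m along the optical axis (not along the pixel's ray), 0 where there is no reading), "camera_matrix" (3x3 intrinsics, pixels), "R" (3x3) and "t" (3): a world point X has camera coordinates R X + t. Camera axes: x right, y down, z forward; pixel columns grow to the right and rows downward; lengths in m; the calibration is good to about 2 mm. A picture is of the moment at which its call begins.
A pose or a line that the arm cannot do raises r.IKError and nothing moves.
- r.job_done(): hands the job in, once; it reports no verdict.
The state is a dict: "time_s": time; "q": joint angles; "dq": joint speeds; "effort": joint torques, N m; "ee_pos": TCP position; "ee_rot": TCP orientation; "ft_force": force on the tool from outside, world axes, zero at the start; "torque": the same for the moment, N m; "grip_width": finger opening in m.
Only numpy, scipy, OpenCV 4.12 (cv2) and the standard library are available. Lean on these libraries where they do the work, as an engineer would, in place of code of your own. Each camera call takes 0.05 s, during which the arm holds its last target.

## Working session

There is one attempt and no reset: what is moved stays moved. The work goes in short steps, each a Python script; the robot and the scene stay as the last script left them, time stands still between calls to the robot, and variables do not carry over. Pictures are saved under pics/ and viewed, and the job is handed in when it is done.

```bash
mkdir -p pics; ls
python3 - <<'E'
from workcell import r
import cv2,pickle
d={}
for n in ["scene","top","wrist"]:
    c=r.camera(n); d[n]=c
    cv2.imwrite(f"pics/a_{n}.png",c["image"][:,:,::-1])
    print(n,c["camera_matrix"].tolist(),c["R"].round(3).tolist(),c["t"].round(3).tolist())
pickle.dump(d,open("a.pkl","wb"))
s=r.sense();print({k:s[k] for k in("time_s","ee_pos","ee_rot","ft_force","grip_width")},r.grasp_offset)
E
```

```text
pics
scene [[481.7091603994613, 0.0, 320.2827759153739], [0.0, 481.7091603994613, 234.97613425384557], [0.0, 0.0, 1.0]] [[-0.756, 0.654, 0.007], [0.455, 0.534, -0.712], [-0.47, -0.535, -0.702]] [0.43, -0.218, 1.326]
top [[587.2948407652283, 0.0, 320.00595593377585], [0.0, 587.2948407652283, 238.70583224510182], [0.0, 0.0, 1.0]] [[-0.017, -1.0, -0.001], [-0.987, 0.017, -0.161], [0.161, -0.002, -0.987]] [0.01, 0.561, 1.266]
wrist [[373.08013324905414, 0.0, 320.17052772699947], [0.0, 373.08013324905414, 240.90640674446416], [0.0, 0.0, 1.0]] [[0.307, -0.952, -0.001], [-0.92, -0.296, 0.257], [-0.245, -0.078, -0.967]] [-0.551, -0.037, 0.387]
{'time_s': 0.15, 'ee_pos': array([ 0.16766642, -0.52357528,  0.20929817]), 'ee_rot': array([-2.53696047e+00,  1.85158273e+00,  1.10852576e-03]), 'ft_force': array([-0.45426848,  0.13660937,  0.21889634]), 'grip_width': 0.088076032058006} 0.0187
```

View pics/a_top.png

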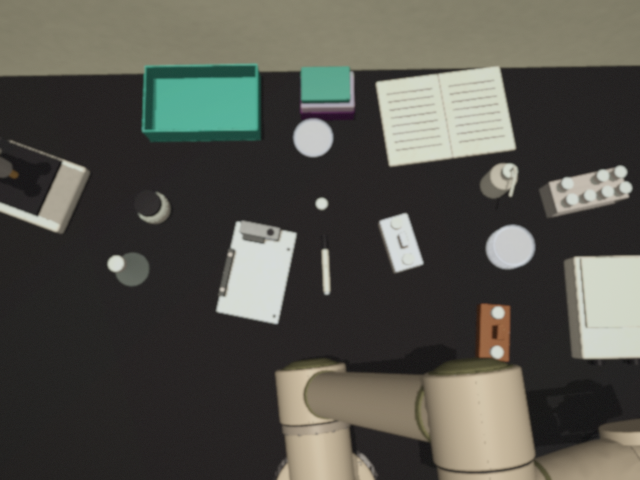

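View pics/a_scene.png

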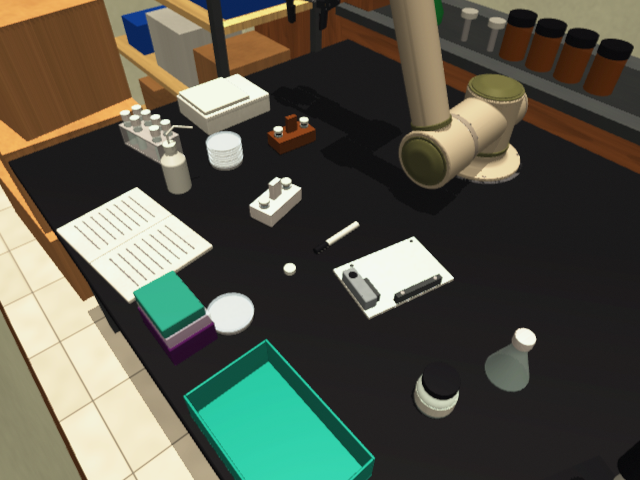

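The aluminium block is at top px (401,243) and scene px (276,200). The brown look-alike is at top px (495,333), so I'll leave it. The stage is at top px (258,272), with the grey housing at (260,231) and the long stop at (227,272). Next I'll enlarge both in one crop to confirm.

Run:
```python
import pickle,cv2,numpy as np
d=pickle.load(open("a.pkl","rb"))
t=d["top"]["image"][:,:,::-1]
a=cv2.resize(t[205:335,205:315],None,fx=3.6,fy=3.6,interpolation=cv2.INTER_CUBIC)
b=cv2.resize(t[205:283,365:440],None,fx=5,fy=5,interpolation=cv2.INTER_CUBIC)
o=np.zeros((470,780,3),np.uint8);o[:a.shape[0],:a.shape[1]]=a;o[:b.shape[0],400:400+b.shape[1]]=b
cv2.imwrite("pics/crop.png",o)
```

```text
(no output)
```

View pics/crop.png

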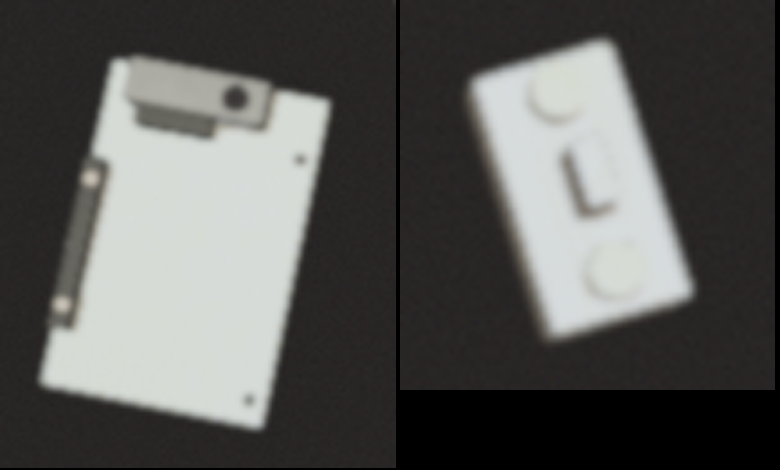

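```bash
cat > h.py <<'E'
import numpy as np,cv2
from scipy.spatial.transform import Rotation as Rt
def ray(c,u,v,z):
    K,R,t=c["camera_matrix"],c["R"],c["t"]
    d=R.T@np.linalg.inv(K)@np.array([u,v,1.]);o=-R.T@t
    return o+d*(z-o[2])/d[2]
def cloud(c):
    h,w=c["range_z"].shape;v,u=np.mgrid[:h,:w];Z=c["range_z"]
    K=c["camera_matrix"]
    P=np.stack([(u-K[0,2])/K[0,0]*Z,(v-K[1,2])/K[1,1]*Z,Z],-1)
    return (P-c["t"])@c["R"]
def down(yaw): # tool z down, tool x at angle yaw in world
    x=np.array([np.cos(yaw),np.sin(yaw),0]);z=np.array([0,0,-1.]);return Rt.from_matrix(np.c_[x,np.cross(z,x),z]).as_rotvec()
E
python3 - <<'E'
import pickle,cv2,numpy as np
from h import *
d=pickle.load(open("a.pkl","rb"));c=d["top"]
P=cloud(c);print("bench z",P[300:330,340:420,2].mean(), P[200:210,350:370,2].mean())
for n,(r0,r1,c0,c1),zl,zh in [("blocktop",(200,285,365,440),.03,.05),("caps",(200,285,365,440),.05,.068),("tab",(200,285,365,440),.073,.1),
  ("plate",(210,335,205,305),.004,.013),("stops",(210,335,205,305),.025,.0335),("hous",(210,335,205,305),.035,.05)]:
    m=np.zeros(P.shape[:2],np.uint8);z=P[...,2];m[r0:r1,c0:c1]=((z>zl)&(z<zh))[r0:r1,c0:c1]
    q=P[m>0];print(n,len(q),q.mean(0).round(4) if len(q) else'')
    if len(q)>4:
        (cx,cy),s,a=cv2.minAreaRect(q[:,:2].astype(np.float32));print("  rect",round(cx,4),round(cy,4),np.round(s,4),round(a,2),q[:,2].std().round(4))
E
```

```text
bench z 0.005369224369626131 2.4076728023938567e-05
blocktop 1180 [ 0.55   -0.1803  0.0397]
  rect 0.5521 -0.1817 [0.1203 0.0649] 15.32 0.0029
caps 244 [ 0.5516 -0.1809  0.0591]
  rect 0.552 -0.1812 [0.1091 0.027 ] 16.69 0.0032
tab 102 [ 0.5513 -0.1811  0.0845]
  rect 0.5514 -0.1815 [0.0301 0.0143] 15.32 0.0033
plate 4637 [0.4827 0.1428 0.0078]
  rect 0.4956 0.1517 [0.228  0.2847] 89.17 0.0022
stops 395 [0.5236 0.1851 0.0298]
  rect 0.5361 0.1829 [0.0837 0.1956] 45.69 0.0022
hous 420 [0.5828 0.1358 0.0383]
  rect 0.5268 0.1571 [0.0906 0.1627] 69.29 0.0021
```

Run:
```python
import pickle,cv2,numpy as np
from h import *
d=pickle.load(open("a.pkl","rb"));c=d["top"]
P=cloud(c)
g=cv2.cvtColor(c["image"],cv2.COLOR_RGB2GRAY)
def contour(r0,r1,c0,c1,th):
    m=np.zeros_like(g);m[r0:r1,c0:c1]=(g[r0:r1,c0:c1]>th)*255
    cs,_=cv2.findContours(m,cv2.RETR_EXTERNAL,cv2.CHAIN_APPROX_NONE);return max(cs,key=cv2.contourArea)
k=contour(205,340,205,310,110)
W=np.array([ray(c,u,v,.008)[:2] for u,v in k[:,0]],np.float32)
def fit(i):
    vx,vy,x,y=cv2.fitLine(i,cv2.DIST_HUBER,0,.01,.01).ravel();return np.array([x,y]),np.array([vx,vy])
# edges in px: right (297,233)-(278,322); bottom(218,312)-(278,323)
pix=k[:,0].astype(float)
def near(a,b):
    a=np.array(a,float);b=np.array(b,float);e=(b-a)/np.linalg.norm(b-a);r=pix-a
    s=r@e/np.linalg.norm(b-a);dd=abs(r@np.array([-e[1],e[0]]));return W[(s>.08)&(s<.92)&(dd<2.5)]
A=near((296,233),(278,322));B=near((217,312),(278,323))
for n,X in(("right",A),("bottom",B)):
    p,v=fit(X);print(n,len(X),p,np.degrees(np.arctan2(v[1],v[0])))
pr,vr=fit(A);pb,vb=fit(B);vr=vr*np.sign(vr[0]);vb=vb*np.sign(vb[1])
yaw=(np.arctan2(vr[1],vr[0])*210+(np.arctan2(vb[1],vb[0])-np.pi/2)*140)/350
s=np.linalg.solve(np.c_[vr,-vb],pb-pr);cor=pr+vr*s[0]  # stage (-90,-70)
ex=np.array([np.cos(yaw),np.sin(yaw)]);ey=np.array([-ex[1],ex[0]])
org=cor+.09*ex+.07*ey
print("yaw",np.degrees(yaw),"corner",cor,"origin",org,"home",org+.02*ex+.026*ey)
L=(W-org)@np.c_[ex,ey];print("extent stage",L.min(0),L.max(0))
# cross-check: tops by depth, in stage frame
Z=P[...,2];Q=(P[...,:2]-org)@np.c_[ex,ey]
m=(Z>.026)&(Z<.034)&(abs(Q[...,0])<.06)&(Q[...,1]>.04)&(Q[...,1]<.085);q=Q[m];print("long stop",len(q),np.percentile(q,[3,50,97],axis=0).round(4).tolist())
m=(Z>.034)&(Z<.044)&(abs(Q[...,0]-.1)<.03)&(abs(Q[...,1])<.09);q=Q[m];print("housing",len(q),np.percentile(q,[3,50,97],axis=0).round(4).tolist())
m=(Z>.026)&(Z<.0335)&(abs(Q[...,0]-.086)<.02)&(Q[...,1]>-.02)&(Q[...,1]<.055);q=Q[m];print("short",len(q),np.percentile(q,[3,50,97],axis=0).round(4).tolist())
# block top
m=np.zeros(g.shape,bool);m[200:285,365:440]=(abs(Z-.04)<.006)[200:285,365:440]
q=P[m];print("block",cv2.minAreaRect(q[:,:2].astype(np.float32)))
for s in(0,1):pass
zc=np.zeros(g.shape,bool);zc[200:285,365:440]=((Z>.05)&(Z<.068))[200:285,365:440]
q=P[zc];f=q[:,0]>.5516
ca,cb=q[f],q[~f];
for h in(ca,cb):print("cap",len(h),np.median(h,0).round(4),cv2.minAreaRect(h[:,:2].astype(np.float32)))
```

```text
right 74 [0.47932002 0.07669138] -12.293401
bottom 50 [0.3887106  0.16038318] 77.90168
yaw -12.215369 corner [0.37561524 0.09929016] origin [0.47838867 0.14866248] home [0.5034371  0.16984208]
extent stage [-0.09110019 -0.07127259] [0.125452   0.07441364]
long stop 231 [[-0.0494, 0.0581], [-0.0016, 0.0639], [0.0526, 0.0696]]
housing 448 [[0.0932, -0.0325], [0.1068, 0.0087], [0.1201, 0.051]]
short 121 [[0.0814, -0.0105], [0.0883, 0.0207], [0.1005, 0.0449]]
block ((0.5521647930145264, -0.1817125678062439), (0.12023311853408813, 0.0648881196975708), 15.315604209899902)
cap 121 [ 0.591  -0.1712  0.0594] ((0.5809798240661621, -0.1753750443458557), (0.05022212862968445, 0.024889834225177765), 23.195293426513672)
cap 123 [ 0.5127 -0.1921  0.0589] ((0.526421844959259, -0.19163835048675537), (0.054214127361774445, 0.02667759358882904), 7.746277809143066)
```

Measured poses:
- **Block:** (0.552, -0.182), yaw 15.3°. Its footprint of 120×65 mm and the 84 mm tab height both match.
- **Stage:** yaw -12.2°, home at (0.5034, 0.1698). The long stop centre lands at (-2, 64) mm in the stage frame, as it should.

Next I'll press the caps.

```bash
cat >> h.py <<'E'
C=np.array([.5518,-.1816]);BY=np.radians(15.3)
H=np.array([.5034,.1698]);SY=np.radians(-12.2)
E
python3 - <<'E'
from workcell import r
from h import *
for s in (1,-1):
    for n,p,y in(("b",C,BY),("h",H,SY)):
        for z in (.06,.2):
            q=r.ik([*p,z],down(y+s*np.pi/2));print(s,n,z,None if q is None else np.round(q,2))
E
```

```text
1 b 0.06 [-0.52  0.58  1.43 -0.    1.14 -2.36]
1 b 0.2 [-0.52  0.44  1.23 -0.    1.47 -2.36]
1 h 0.06 [ 0.1   0.51  1.57 -0.    1.06 -1.26]
1 h 0.2 [ 0.1   0.36  1.37 -0.    1.42 -1.26]
-1 b 0.06 [-0.52  0.58  1.43 -0.    1.14  0.78]
-1 b 0.2 [-0.52  0.44  1.23 -0.    1.47  0.78]
-1 h 0.06 [ 0.1   0.51  1.57 -0.    1.06  1.89]
-1 h 0.2 [ 0.1   0.36  1.37 -0.    1.42  1.89]
```

Run:
```python
from workcell import r
from h import *
o=down(BY-np.pi/2);e=np.array([np.cos(BY),np.sin(BY)])
r.clamp(10)
for s in(1,-1):
    p=C+s*.042*e
    r.reach([*p,.13],o)
    r.servo_line([*p,.075],speed=.12)
    hit=r.servo_line([*p,.045],speed=.025,f_stop=22)
    S=r.sense();print(s,hit,S["ee_pos"].round(4),S["ft_force"].round(1),round(S["time_s"],1))
    r.servo_line([*p,.13],speed=.15)
r.let_go()
r.reach([*(C-.06*e),.25],o)
c=r.camera("wrist");cv2.imwrite("pics/w1.png",c["image"][:,:,::-1])
import pickle;pickle.dump({"wrist":c,"top":r.camera("top")},open("b.pkl","wb"))
P=cloud(c);Z=P[...,2];B=(P[...,:2]-C)@np.c_[e,[-e[1],e[0]]]
for s in(1,-1):
    m=(np.hypot(B[...,0]-s*.042,B[...,1])<.008)&(Z<.08)
    print("cap z",s,m.sum(),np.median(Z[m]).round(4))
m=(abs(B[...,0])<.025)&(abs(B[...,1])<.02)&(Z>.07)&(Z<.1);print("tab",m.sum(),cv2.minAreaRect(B[m].astype(np.float32)),np.median(Z[m]))
m=(abs(B[...,0])<.08)&(abs(B[...,1])<.05)&(abs(Z-.04)<.006);print("blocktop",m.sum(),cv2.minAreaRect(B[m].astype(np.float32)),np.median(Z[m]))
print(r.sense()["time_s"])
```

```text
1 False [ 0.5924 -0.1706  0.0452] [ 0.  -1.  -0.4] 5.4
-1 False [ 0.5114 -0.1927  0.0451] [ 0.3 -0.3 -0. ] 8.5
cap z 1 252 0.0587
cap z -1 211 0.0589
tab 555 ((-0.0004886360839009285, 0.0004164506681263447), (0.02931828424334526, 0.013438715599477291), 0.03300981968641281) 0.08421468248114437
blocktop 6077 ((-0.00028254836797714233, 0.0005938224494457245), (0.11895528435707092, 0.06408604234457016), 0.33898237347602844) 0.039250007465387184
11.225
```

View pics/w1.png

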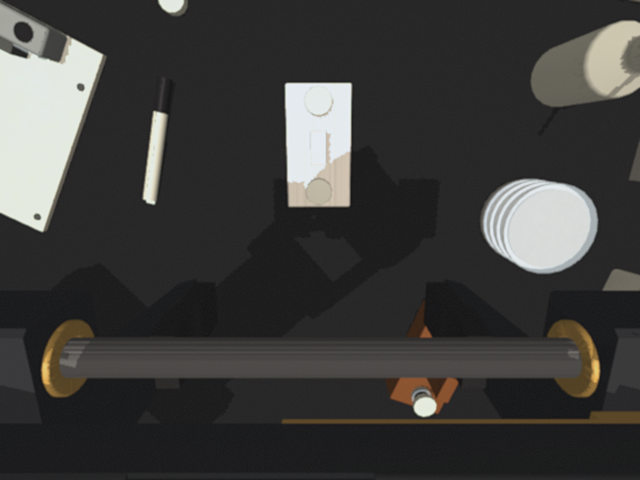

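The picture shows the block unmoved at (318,145), but neither press met any resistance and both cap tops are still at about 59 mm. I'll check whether the fingers actually closed.

Run:
```python
from workcell import r
from h import *
print(r.sense()["grip_width"]);r.clamp(10);s=r.sense();print(s["grip_width"],s["time_s"],s["ee_pos"])
r.pause(.3);print(r.sense()["grip_width"])
c=r.camera("wrist");cv2.imwrite("pics/w2.png",c["image"][:,:,::-1])
```

```text
0.08818875028254129
0.0005573901160480048 12.525 [ 0.49393255 -0.19743256  0.25000569]
0.00038150131057900963
```

View pics/w2.png

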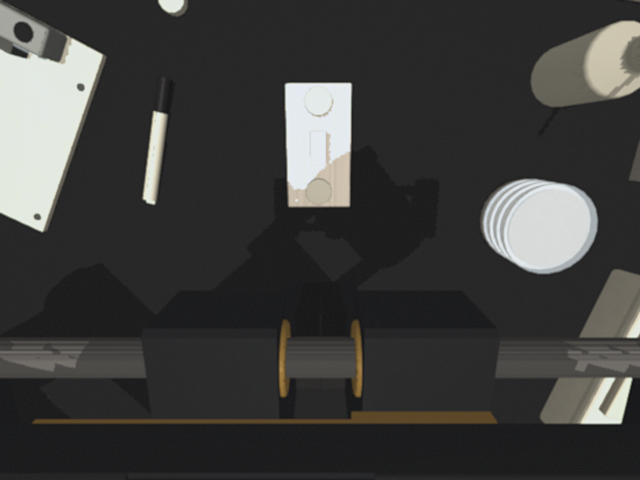

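The fingers close here, leaving a 0.5 mm gap. I'll retry the near cap in small steps, logging the grip width and force at each one.

Run:
```python
from workcell import r
from h import *
o=down(BY-np.pi/2);e=np.array([np.cos(BY),np.sin(BY)])
p=C-.042*e
r.servo_line([*p,.10],o,speed=.2)
S=r.sense();print(S["grip_width"],S["ee_pos"],S["ft_force"])
for z in(.066,.060,.056,.052):
    hit=r.servo_line([*p,z],speed=.04,f_stop=22);S=r.sense();print(z,hit,S["grip_width"].round(4),S["ee_pos"].round(4),S["ft_force"].round(1),round(S["time_s"],2))
    if z==.056:
        cv2.imwrite("pics/s3.png",cv2.resize(r.camera("scene")["image"][100:300,180:400,::-1],None,fx=3,fy=3))
    if hit:break
```

```text
0.0004029333352097791 [ 0.51172748 -0.19297241  0.10095462] [ 0.30906346 -0.26177399  0.39240412]Traceback (most recent call last):
  File "<stdin>", line 8, in <module>
AttributeError: 'float' object has no attribute 'round'
```

Run:
```python
from workcell import r
from h import *
e=np.array([np.cos(BY),np.sin(BY)])
p=C-.042*e
for z in(.066,.060,.056,.052):
    hit=r.servo_line([*p,z],speed=.04,f_stop=22);S=r.sense();print(z,hit,round(S["grip_width"],4),S["ee_pos"].round(4),S["ft_force"].round(1),round(S["time_s"],2))
    if z==.056:
        cv2.imwrite("pics/s3.png",cv2.resize(r.camera("scene")["image"][100:300,180:400,::-1],None,fx=3,fy=3))
    if hit:break
```

```text
0.066 False 0.0006 [ 0.5113 -0.1927  0.0662] [ 0.3 -0.5  0.1] 15.03
0.06 False 0.0001 [ 0.5111 -0.1926  0.0596] [ 0.7 -0.5  0.4] 15.33
0.056 False 0.0007 [ 0.5112 -0.1926  0.0557] [-0.6 -0.7 -1.3] 15.58
0.052 False 0.0003 [ 0.5112 -0.1926  0.0517] [-0.2  0.1  0.9] 15.88
```

View pics/s3.png

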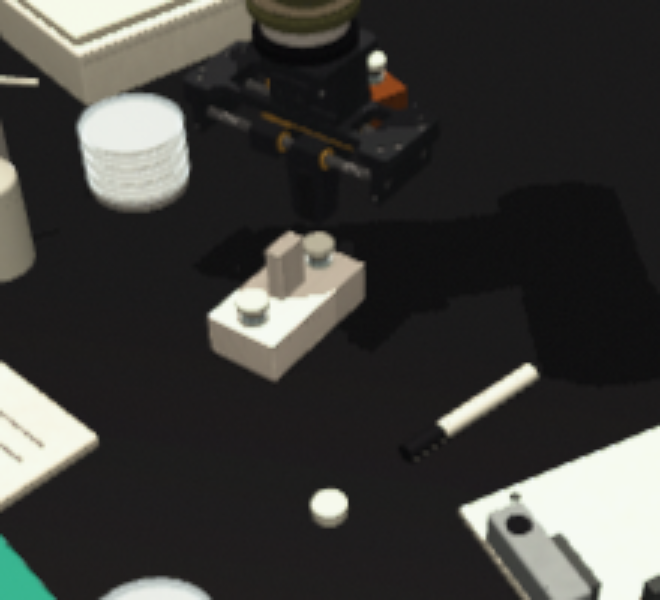

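At TCP z = 0.0557 the fingertips, crop px (315,215), still sit visibly above the near cap at (318,245). So the true tip is not where the TCP is reported, and I'll measure it with depth.

Run:
```python
from workcell import r
from h import *
c=r.camera("scene");S=r.sense();P=cloud(c);p=S["ee_pos"]
cv2.imwrite("pics/s4.png",cv2.resize(c["image"][130:240,220:350,::-1],None,fx=5,fy=5,interpolation=cv2.INTER_CUBIC))
X=c["R"]@p+c["t"];uv=(c["camera_matrix"]@X)[:2]/X[2];print("tcp",p,"proj",uv,"crop",(uv-[220,130])*5)
g=c["image"].sum(2)
m=(np.hypot(P[...,0]-p[0],P[...,1]-p[1])<.03)&(g<150)&(P[...,2]>.03)
v,u=np.nonzero(m)
for z in np.arange(.05,.13,.008):
    k=m&(P[...,2]>=z)&(P[...,2]<z+.008);q=P[k];print(round(z,3),len(q),q.mean(0).round(3) if len(q) else '',)
e=np.array([np.cos(BY),np.sin(BY)]);B=(P[...,:2]-C)@np.c_[e,[-e[1],e[0]]]
for s in(1,-1):
    k=(np.hypot(B[...,0]-s*.042,B[...,1])<.011)&(P[...,2]<.07)&(g>250);print(s,k.sum(),np.percentile(P[...,2][k],[20,50,80]).round(4) if k.sum() else'')
```

```text
tcp [ 0.51124915 -0.19266444  0.05188269] proj [285.7348474  182.61715216] crop [328.674237   263.08576078]
0.05 0 
0.058 0 
0.066 0 
0.074 0 
0.082 21 [ 0.517 -0.189  0.087]
0.09 42 [ 0.517 -0.187  0.094]
0.098 43 [ 0.517 -0.188  0.102]
0.106 41 [ 0.517 -0.185  0.11 ]
0.114 49 [ 0.518 -0.187  0.118]
0.122 45 [ 0.517 -0.186  0.126]
1 52 [0.0602 0.0619 0.0628]
-1 47 [0.0602 0.0618 0.0626]
```

View pics/s4.png

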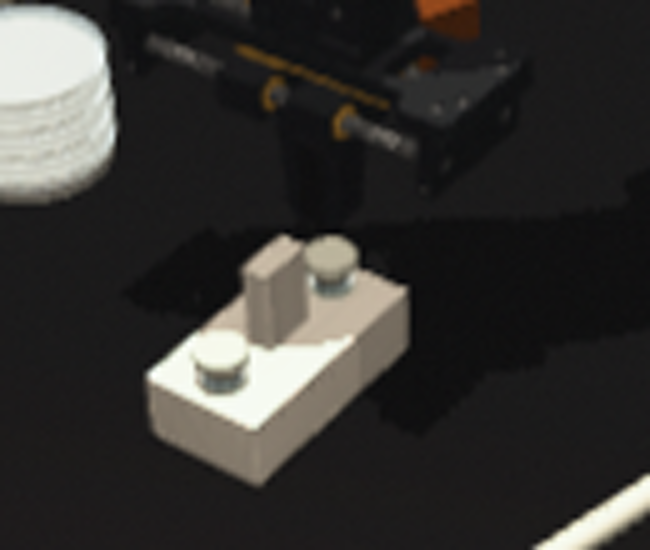

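Depth puts the true fingertips at z ≈ 0.08 when the TCP reads 0.052, so the tip is about 30 mm higher than reported. The xy position agrees. I'll press by force instead, going down until it's firm.

Run:
```python
from workcell import r
from h import *
e=np.array([np.cos(BY),np.sin(BY)])
p=C-.042*e
hit=r.servo_line([*p,.036],speed=.04,f_stop=4);S=r.sense();print(hit,S["ee_pos"].round(4),S["ft_force"].round(1))
while not hit and S["ee_pos"][2]>.021:
    z=S["ee_pos"][2]-.006
    hit=r.servo_line([*p,z],speed=.03,f_stop=4);S=r.sense();print("contact?",hit,S["ee_pos"].round(4),S["ft_force"].round(1))
if hit:
    z0=S["ee_pos"][2]
    h2=r.servo_line([*p,z0-.014],speed=.02,f_stop=20);S=r.sense();print(h2,S["ee_pos"].round(4),S["ft_force"].round(1),S["time_s"])
```

```text
False [ 0.5113 -0.1927  0.0358] [ 0.3  0.4 -0.4]
contact? True [ 0.5116 -0.1929  0.0296] [ 1.1 -0.1  1. ]
True [ 0.5117 -0.1929  0.0254] [-1.9  1.4  8. ] 17.175
```

Run:
```python
from workcell import r
from h import *
o=down(BY-np.pi/2);e=np.array([np.cos(BY),np.sin(BY)])
p=C-.042*e
h2=r.servo_line([*p,.014],speed=.02,f_stop=20);S=r.sense();print(h2,S["ee_pos"].round(4),S["ft_force"].round(1))
r.servo_line([*p,.085],speed=.2)
p=C+.042*e
r.servo_line([*p,.085],speed=.2)
r.servo_line([*p,.036],speed=.1,f_stop=15)
for k in range(2):
    h2=r.servo_line([*p,.012],speed=.02,f_stop=22);S=r.sense();print(h2,S["ee_pos"].round(4),S["ft_force"].round(1))
r.servo_line([*p,.085],speed=.2)
r.servo_line([*(C-.1*e),.22],speed=.25)
c=r.camera("wrist");cv2.imwrite("pics/w5.png",c["image"][:,:,::-1])
P=cloud(c);Z=P[...,2];B=(P[...,:2]-C)@np.c_[e,[-e[1],e[0]]]
for s in(1,-1):
    m=(np.hypot(B[...,0]-s*.042,B[...,1])<.008)&(Z<.08);print("cap z",s,m.sum(),np.median(Z[m]).round(4))
m=(abs(B[...,0])<.025)&(abs(B[...,1])<.02)&(Z>.07)&(Z<.1);print("tab",m.sum(),cv2.minAreaRect(B[m].astype(np.float32)),np.median(Z[m]))
m=(abs(B[...,0])<.08)&(abs(B[...,1])<.05)&(abs(Z-.04)<.006);print("blocktop",m.sum(),cv2.minAreaRect(B[m].astype(np.float32)),np.median(Z[m]))
print(r.sense()["time_s"])
```

```text
True [ 0.5117 -0.1929  0.0254] [-1.9  2.2  6.5]
True [ 0.5926 -0.1706  0.0254] [-1.6  0.4  6.5]
True [ 0.5927 -0.1706  0.0254] [-2.1  1.3  6.7]
cap z 1 320 0.0532
cap z -1 260 0.0533
tab 762 ((-0.0005545848980545998, 0.0007276465184986591), (0.030067194253206253, 0.013950307853519917), 0.623163104057312) 0.08416130470665045
blocktop 7826 ((-0.00047288835048675537, 0.0006465129554271698), (0.11905308067798615, 0.06409966200590134), 0.32516971230506897) 0.03923550536186174
21.5
```

View pics/w5.png

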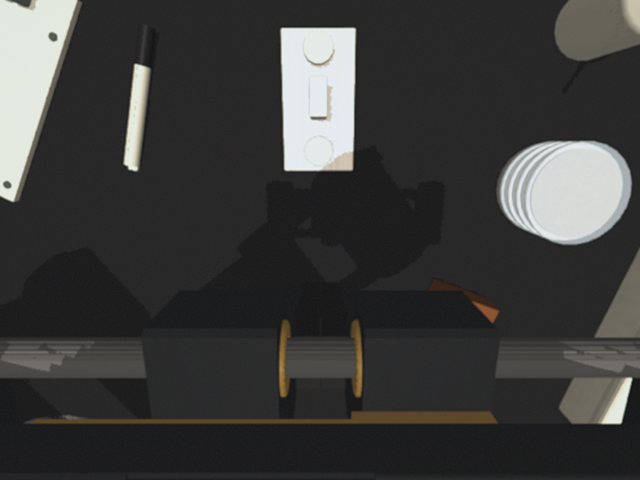

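Both caps are seated: each cap top is 14.0 mm above the block top, where 54 − 40 = 14 is expected. Contact at TCP 0.0254 puts the real fingertip 28.6 mm above the reported TCP, so I'll allow for that in the grasp. In the picture the block is in place at (318,100) with its tab clear.

```bash
cat >> h.py <<'E'
BY=np.radians(15.6);_e=np.array([np.cos(BY),np.sin(BY)]);C=C-.0005*_e+.0006*np.array([-_e[1],_e[0]])
DZ=.0286  # true fingertip is this far above reported TCP
E
python3 - <<'E'
from workcell import r
from h import *
o=down(BY-np.pi/2)
r.let_go()
r.reach([*C,.09],o)
r.servo_line([*C,.05],speed=.15,f_stop=6)
hit=r.servo_line([*C,.028],speed=.06,f_stop=6);S=r.sense();print(hit,S["ee_pos"].round(4),S["ft_force"].round(1),S["time_s"])
c=r.camera("scene");cv2.imwrite("pics/s6.png",cv2.resize(c["image"][130:240,220:350,::-1],None,fx=5,fy=5,interpolation=cv2.INTER_CUBIC))
E
```

```text
False [ 0.5511 -0.1811  0.0278] [ 0.5  0.5 -0.1] 24.4583
```

View pics/s6.png

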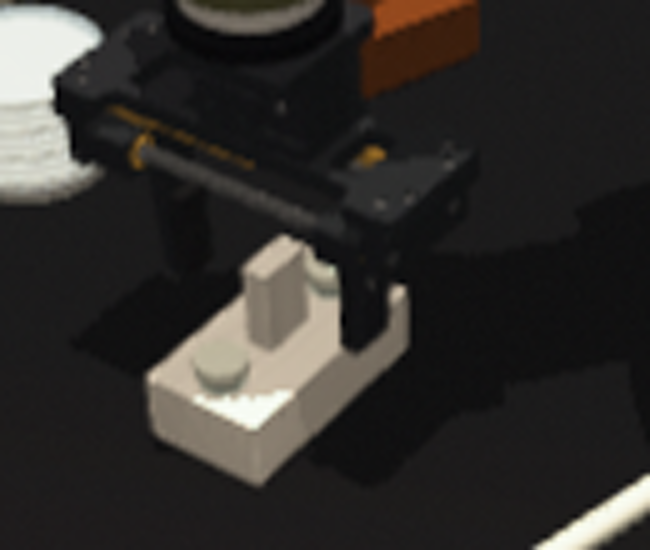

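Fingers straddle the tab, with tips at crop px (185,265) and (365,340) and the body clear of it. Next: clamp, lift, carry over the marker, and set down just short of the corner.

Run:
```python
from workcell import r
from h import *
r.clamp(40);S=r.sense();print("grip",S["grip_width"],S["ee_pos"].round(4),S["ft_force"].round(1))
z0=S["ee_pos"][2]
r.servo_line([*S["ee_pos"][:2],z0+.06],speed=.12)
S=r.sense();print("lifted",S["grip_width"],S["ft_force"].round(1))
R2=np.array([[np.cos(SY),-np.sin(SY)],[np.sin(SY),np.cos(SY)]])
p=H+R2@[-.014,-.012]
o=down(SY-np.pi/2)
r.reach([*p,z0+.07],o)
r.servo_line([*p,z0+.014],o,speed=.1)
S=r.sense();print(S["ee_pos"].round(4),S["ft_force"].round(1),S["grip_width"],S["time_s"])
c=r.camera("scene");cv2.imwrite("pics/s7.png",cv2.resize(c["image"][200:340,300:480,::-1],None,fx=4,fy=4,interpolation=cv2.INTER_CUBIC))
```

```text
grip 0.013729027357744086 [ 0.5509 -0.1809  0.0278] [-0.5  2.3 -0.9]
lifted 0.013386072418580487 [ 0.4  0.4 -4.2]
[0.4877 0.1609 0.0422] [ 0.3 -0.1 -4.7] 0.013716736078405302 28.2833
```

View pics/s7.png

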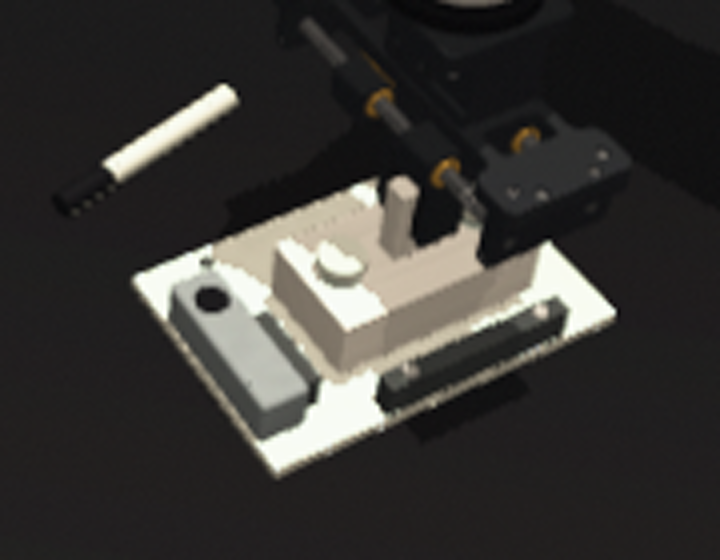

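The picture shows the block held just above the plate, square to the stops at (340,270), with the marker undisturbed. I'll set it down and slide it in.

Run:
```python
from workcell import r
from h import *
R2=np.array([[np.cos(SY),-np.sin(SY)],[np.sin(SY),np.cos(SY)]])
def st(n,h=None):
    S=r.sense();f=S["ft_force"];q=R2.T@(S["ee_pos"][:2]-H)
    print(n,h,"stage xy mm",(q*1000).round(1),"z",S["ee_pos"][2].round(4),"F stage",(R2.T@f[:2]).round(1),"Fz",f[2].round(1),round(S["time_s"],1));return S,q
S,q=st("start")
h=r.servo_line([*S["ee_pos"][:2],.031],speed=.02,f_stop=4);S,q=st("down",h)
z=S["ee_pos"][2]
h=r.servo_line([*(H+R2@[q[0],.008]),z],speed=.025,f_stop=6);S,q=st("y",h)
h=r.servo_line([*(H+R2@[.008,q[1]]),z],speed=.025,f_stop=6);S,q=st("x",h)
c=r.camera("scene");cv2.imwrite("pics/s8.png",cv2.resize(c["image"][200:340,300:480,::-1],None,fx=4,fy=4,interpolation=cv2.INTER_CUBIC))
```

```text
start None stage xy mm [-13.4 -12. ] z 0.0424 F stage [ 0.6 -1.6] Fz -4.1 28.3
down True stage xy mm [-13.4 -11.8] z 0.0355 F stage [0.4 1.3] Fz 2.8 28.7
y True stage xy mm [-13.5   2.7] z 0.0354 F stage [ 0.7 -3. ] Fz 4.2 29.4
x True stage xy mm [-0.7  2.6] z 0.0354 F stage [-2.  -0.3] Fz 5.4 29.9
```

View pics/s8.png

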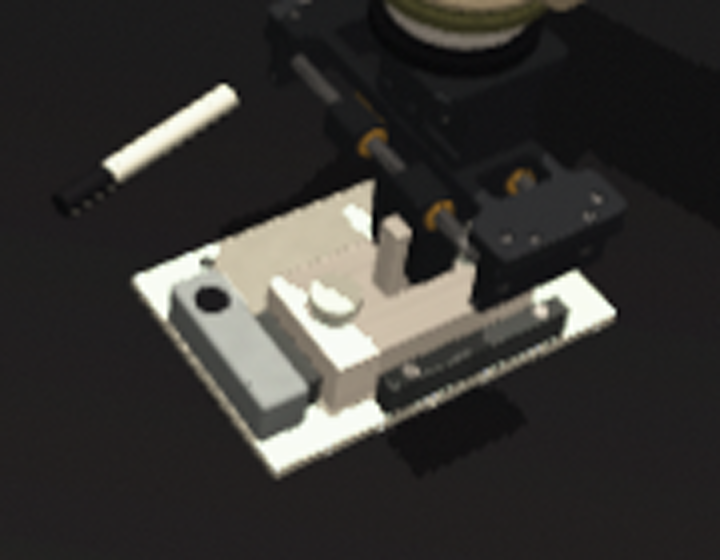

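The block is in the corner, but the y push relaxed while it slid along x. I'll build up both pushes together in sub-millimetre steps.

Run:
```python
from workcell import r
from h import *
R2=np.array([[np.cos(SY),-np.sin(SY)],[np.sin(SY),np.cos(SY)]])
def F(n=6):
    a=[]
    for _ in range(n): r.pause(.05);a.append(r.sense()["ft_force"])
    f=np.mean(a,0);return np.r_[R2.T@f[:2],f[2]]
S=r.sense();q=R2.T@(S["ee_pos"][:2]-H);z=S["ee_pos"][2];t=q.copy()
for i in range(14):
    f=F();print(i,(t*1e3).round(1),(R2.T@(r.sense()["ee_pos"][:2]-H)*1e3).round(2),f.round(1))
    d=np.array([f[0]>-6,f[1]>-6])
    if not d.any():break
    t=t+.0006*d
    r.servo_line([*(H+R2@t),z],speed=.01)
r.pause(.5);print(F(),r.sense()["time_s"])
```

```text
0 [-0.7  2.6] [-0.64  2.58] [-2.4  1.1  5. ]
1 [-0.1  3.2] [-0.68  2.59] [-4.1 -3.7  7.2]
2 [0.5 3.8] [-0.71  2.59] [-6.3 -7.1 10. ]
[-6.83243532 -7.31976557  9.91121449] 32.2167
```

Reaction forces are now about 7 N on each axis. I'll check yaw, height and the gap to the stops in the images.

Run:
```python
from workcell import r
from h import *
R2=np.array([[np.cos(SY),-np.sin(SY)],[np.sin(SY),np.cos(SY)]])
O=H-R2@[.02,.026]
for n in("scene","top"):
    c=r.camera(n);P=cloud(c);Z=P[...,2];Q=(P[...,:2]-O)@R2
    m=(abs(Z-.048)<.005)&(abs(Q[...,0]-.02)<.075)&(abs(Q[...,1]-.026)<.045)
    print(n,"blocktop",m.sum(),[np.round(x,4) for x in cv2.minAreaRect(Q[m].astype(np.float32))],np.median(Z[m]).round(4),np.percentile(Q[m],[1,99],axis=0).round(4).tolist())
    m=(abs(Z-.03)<.0035)&(abs(Q[...,0])<.06)&(Q[...,1]>.04)&(Q[...,1]<.085);print("  longstop y",np.percentile(Q[m][:,1],[2,50,98]).round(4) if m.sum() else'')
    m=(np.hypot(Q[...,0]-.062,Q[...,1]-.026)<.008);print("  far cap z",np.median(Z[m]).round(4))
    if n=="scene":
        m=(Z>.036)&(Z<.043)&(abs(Q[...,0]-.06)<.03)&(Q[...,1]>.055)&(Q[...,1]<.062);
        k=(abs(Q[...,1]-.058)<.006)&(abs(Q[...,0]-.02)<.055)&(Z>.036)&(Z<.044)  # long side face, y vs x slope
        print("  side face slope rad",np.polyfit(Q[k][:,0],Q[k][:,1],1).round(4),k.sum())
        cv2.imwrite("pics/s9.png",cv2.resize(c["image"][230:320,340:460,::-1],None,fx=6,fy=6,interpolation=cv2.INTER_CUBIC))
    else: cv2.imwrite("pics/t9.png",cv2.resize(c["image"][200:340,60:260+60,::-1],None,fx=3,fy=3,interpolation=cv2.INTER_CUBIC))
```

```text
scene blocktop 811 [array([0.0319, 0.0289]), array([0.0664, 0.1034]), np.float64(89.8703)] 0.05 [[-0.0102, -0.0021], [0.0823, 0.0615]]
  longstop y [0.0594 0.0674 0.0738]
  far cap z 0.3032
  side face slope rad [-0.0042  0.0608] 101
  return _methods._mean(a, axis=axis, dtype=dtype,
  ret = ret.dtype.type(ret / rcount)
Traceback (most recent call last):
IndexError: index -1 is out of bounds for axis 0 with size 0
```

View pics/s9.png

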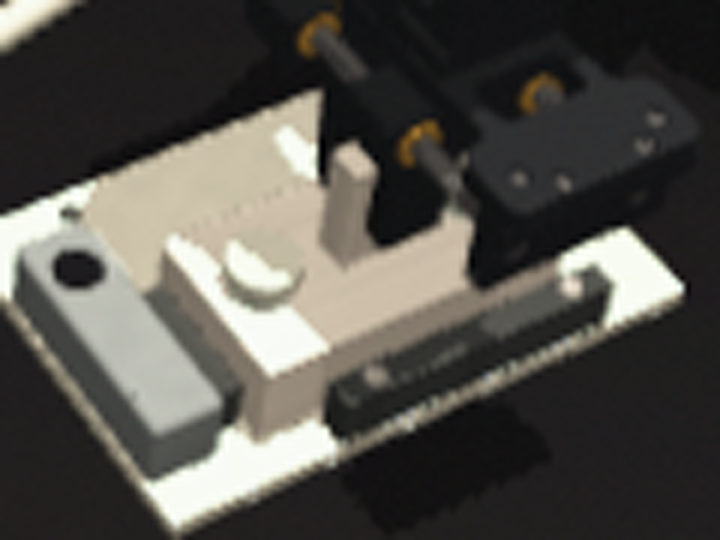

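In the picture the block's long side lies along the long stop at (330,380)–(600,280), and its end sits against the short stop at (160,270)–(250,420). No gap shows on either side, and the side face is within 0.005 rad of the stop. The top-camera check failed because the arm hides the block. Handing in.

Run:
```python
from workcell import r
from h import *
S=r.sense();print(S["ft_force"].round(1),S["grip_width"],S["time_s"]);r.job_done()
```

```text
[-7.8 -4.7  9.6] 0.013966623694687501 32.3167
the job is handed in; nothing more can be done
```

I pressed both caps down while the block was still off the stage. I then carried the block over the marker, slid it into the corner, and handed the job in at 32.3 s, still gripping the tab and pressing on both stops.

**Passed:**
- **Caps:** the wrist camera put both cap tops 14.0 mm above the block's top after pressing, which is fully seated. They were not measured again on the stage.
- **Stops:** reaction forces before hand-in were about 7 N towards each stop, with about 10 N downwards.
- **Squareness:** the long side was within 0.005 rad of the stage direction, with no gap visible at either stop.
- **Height:** the block's height on the plate matched within about 2 mm.
- **Bystanders:** none were touched. The marker was still in place in the later pictures.

**Failed or disagreed:**
- **First cap press:** my first pass missed both caps. The true fingertips sit about 29 mm above the reported TCP; I measured this, corrected for it and repeated the press.
- **Final top-camera check:** it gave nothing because the arm hid the block. The final position rests on the scene camera, which reads about 2 mm off, and on the forces.
- **Home estimate:** at the stops the TCP was 2.6 mm in y from my estimate of home. I put this down to measurement error in home and in the grasp.

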